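Clear the sample press and close it with its cover plate

TASK

Take the scraper block from its rubber pad and use it to wipe all five stone chips off the base plate of the press stand into the tray along its edge, without touching the chips with the fingers. Then stand the scraper back upright on its pad, gently lower the drilled cover plate over the four posts until it lies flat on the base plate, and let go. Leave the other things on the bench where they are.

Things in the scene. Friction and masses are not known exactly. Their poses are not given: they have to be found in the camera images.
- stand: Press stand, fixed. Aluminium base plate 110 (x) x 150 (y) mm, flat top 30 mm above the bench; origin on the bench under the centre of the base plate. A shallow tray runs along the base plate's whole +x edge, so the chips are wiped along the stand's +x. Four posts stand at the base plate's corners.
- base_top (a point): Point at the centre of the base plate's top face, 30 mm above the bench; axes as the stand's. From this point the four upright steel posts stand at x = +-43, y = +-64 mm; each is 8 mm in diameter, 25 mm high above the plate, the last 7 mm tapering to 3 mm.
- tray_floor (a point): Centre of the steel tray's floor, 98.5 mm along +x from the stand's origin, 3 mm above the bench; axes as the stand's. The tray reaches from the base plate's edge (no wall there, x = 55 mm from the stand's origin) to its far wall at x = 142 mm; y = +-82 mm inside; walls 22 mm above the bench, lower than the base plate's top.
- scraper: Scraper block, grey plastic with black rubber foot, standing upright on the pad; origin at the centre of its underside. Foot 28 (x) x 84 (y) mm and 26 mm high; above it a grip 20 (x) x 70 (y) mm reaching to 62 mm above the underside. Its long flat faces (+-x) do the wiping; the two faces are alike. 0.12 kg.
- pad: Black rubber pad 70 (x) x 120 (y) x 4 mm, fixed to the bench; origin at the centre of its underside. The scraper stands on it at the start, its long side roughly along the pad's.
- cover: Loose aluminium cover plate 110 (x) x 150 (y) x 8 mm lying flat on the bench, origin at the centre of its underside. Four 12 mm through holes at x = +-43, y = +-64 mm match the posts of the stand (either way round). In its middle stands a black bar grip 18 (x) x 70 (y) mm, reaching from the plate's top to 48 mm above its underside. 0.4 kg. Seated, it lies flat on the base plate, its origin at base_top.
- chip1: Loose grey-brown stone chip, five-sided, about 20 mm across and 10 mm thick, 11 g, lying on the base plate; origin at the centre of its underside.
- chip2: Loose grey-brown stone chip, four-sided, about 19 mm across and 11 mm thick, 11 g, lying on the base plate; origin at the centre of its underside.
- chip3: Loose grey-brown stone chip, six-sided, about 20 mm across and 9 mm thick, 11 g, lying on the base plate; origin at the centre of its underside.
- chip4: Loose grey-brown stone chip, five-sided, about 18 mm across and 11 mm thick, 11 g, lying on the base plate; origin at the centre of its underside.
- chip5: Loose grey-brown stone chip, four-sided, about 20 mm across and 10 mm thick, 11 g, lying on the base plate; origin at the centre of its underside.
- weight_big: Brass balance weight, 34 mm diameter, 47 mm high, standing on the bench, origin at the centre of its underside; a bystander to leave alone.
- weight_small: Brass balance weight, 24 mm diameter, 35 mm high, standing on the bench, origin at the centre of its underside; a bystander to leave alone.
- beaker: Empty glass beaker, 66 mm across, 85 mm high, standing on the bench, origin at the centre of its underside; a bystander to leave alone.
- wash_bottle: White plastic bottle, 60 mm diameter, 150 mm high, standing on the bench, origin at the centre of its underside; a bystander to leave alone.
- driver: Screwdriver with red handle lying on the bench, origin near its middle; a bystander to leave alone.

How it is judged:
On the way, in this order (a step that is already met when the one before it is completed fails the run):
1. all five chips lie in the tray, off the base plate (x of chip1 in the frame of tray_floor between -0.044 and 0.044 m and y of chip1 in the frame of tray_floor between -0.083 and 0.083 m and z of each of chip1, chip2, chip3, chip4, chip5 in the frame of tray_floor below 0.025 m and x of chip2 in the frame of tray_floor between -0.044 and 0.044 m and y of chip2 in the frame of tray_floor between -0.083 and 0.083 m and x of chip3 in the frame of tray_floor between -0.044 and 0.044 m and y of chip3 in the frame of tray_floor between -0.083 and 0.083 m and x of chip4 in the frame of tray_floor between -0.044 and 0.044 m and y of chip4 in the frame of tray_floor between -0.083 and 0.083 m and x of chip5 in the frame of tray_floor between -0.044 and 0.044 m and y of chip5 in the frame of tray_floor between -0.083 and 0.083 m), for 0.2 s.
2. the scraper stands upright on its pad, let go (x of scraper in the frame of pad between -0.035 and 0.035 m and y of scraper in the frame of pad between -0.06 and 0.06 m and z of scraper in the frame of pad between 0.001 and 0.008 m and angle between scraper's own z axis and vertical below 0.1 rad and linear speed of scraper below 0.02 m/s and contact force between the fingers and scraper below 0.2 N), for 0.2 s.
At the end, for the whole second after the job is handed in: All five chips lie in the tray; the scraper stands upright (within 0.1 rad) with its centre over its pad, released and at rest; the cover plate is on the four posts and lies flat on the base plate (within 6 mm sideways, 3 mm in height, 0.03 rad of level, 0.08 rad of square), released and at rest (all of step 1 and all of step 2 and horizontal distance between cover and base_top below 0.006 m and z of cover in the frame of base_top between -0.003 and 0.003 m and angle between cover's own z axis and vertical below 0.03 rad and angle between the y axis of cover and the y axis of stand, either way round below 0.08 rad and linear speed of cover below 0.02 m/s and contact force between the fingers and cover below 0.2 N); the robot touches nothing.
It fails at once if the fingers touch a chip (contact force between the fingers and chip1 above 0.3 N or contact force between the fingers and chip2 above 0.3 N or contact force between the fingers and chip3 above 0.3 N or contact force between the fingers and chip4 above 0.3 N or contact force between the fingers and chip5 above 0.3 N).
It fails at once if the cover plate is dropped or slammed onto the stand (faster than 0.3 m/s within 40 mm above the base plate) (horizontal distance between cover and base_top below 0.04 m and z of cover in the frame of base_top below 0.04 m and linear speed of cover above 0.3 m/s).
It fails at once if a bystander on the bench is moved by more than 30 mm (distance of any of weight_big, weight_small, beaker, wash_bottle, driver from where it was at the start of the episode above 0.03 m).
It also fails if it takes over 64 s, if anything falls off the work surface, if the arm or the gripper's body presses on something with over 40 N, if the wrist force passes 120 N, or if a joint passes its speed limit or range.

ROBOT

A 6-joint arm with a two-finger parallel gripper is mounted at the origin on the work surface. World frame = base frame: x ahead of the robot, y to its left, z up, the work surface at z = 0. Lengths are in m, angles in rad, forces in N, time in s.
With the tool pointing down it reaches from about 0.35 to 0.85 m from the base axis. Payload 8.1 kg.
Tool frame: the origin (TCP) lies midway between the tips of the shut fingers; the grasp point (between the pads) lies 19 mm behind it; z points along the fingers, y is the direction in which the jaws open and shut (so a half turn about z gives the same grasp; the last joint's range is limited). The gripper opens to 93 mm and grips with 3 to 60 N. Pads are 15 mm wide; open, the fingers measure 128 mm over their backs; the gripper's body (75 mm by 188 mm) begins 65 mm behind the grasp point.
Start: joints at [-1.203, 0.13, 1.488, -0, 1.523, -0.085], TCP at [0.263, -0.54, 0.219] pointing down, gripper open.
Joint ranges: [-2.96, 2.96], [-0.89, 2.26], [0.02, 2.5], [-1.34, 4.48], [0, 2.73], [-2.66, 2.66]. Speed limits (rad/s): [2.39, 2.39, 2.79, 3.14, 3.14, 3.14].

INTERFACE

Orientations are given as a rotation vector (axis times angle).
In Python, from plant import robot gives the robot as it stands. The module is installed in compiled form; this text tells all that it offers.
- The arm moves only by the shell command python3 -m pendant 'ROWS' [FORCE]. ROWS is JSON, a list of rows, each an object with "translation": the shift along the tool's x, y, z in mm, a list of three; "twist": the turn, a rotation vector about the tool's x, y, z in rad, a list of three; "grip": the opening, from -1 (shut) to 1 (fully open). A call has exactly 10 rows; each row shifts and turns the pose as measured when the row begins, along the tool's axes as they then stand; what a row does not reach is not made up. A row lasts 1/10 s, in which the tool goes at most 50 mm and 8.59 degrees, less where a joint would pass 70% of its speed; a pose out of reach is approached as far as the arm can. A call is refused whole if a number of a shift passes 50 or a number of a turn 0.15, either way. A call with a gripper value outside its range is refused whole. The fingers move at their own pace and stop on an object; FORCE is the grip in N (left out, the last holds). Time passes only in rows, so rows that do not move let the fingers close, or fill a call up. It gives the time, the measured TCP pose, the force and the opening at its end, in the units of the state.
- robot.read_state(): the state, without advancing time (a new reading comes with each control period).
- robot.read_camera(name): name is "scene" or "top"; returns (picture, depth): 384x512x3 uint8, red, green, blue; 384x512 float32, m along the optical axis (not along the pixel's ray), 0 where there is no reading.
- robot.camera_info(name): a dict with "vertical_fov" (degrees; the focal length in pixels is half the picture's height over the tangent of half this angle, whatever the lens; pixels are square), "cx", "cy" (the principal point, pixels), "D" ([k1, k2, p1, p2, k3] as OpenCV has them; the pictures are not rectified), "cam_to_world" (4x4, takes a point from camera to world coordinates). Camera axes: x right, y up, looking along -z (the intrinsics and any distortion apply to the point x, -y, -z); pixel columns grow to the right and rows downward; lengths in m; the calibration is good to about 2 mm. A picture is of the moment at which its call begins. camera_info takes no time and is no camera call.
- robot.close_job(): hands the job in, once; it reports no verdict.
The state is a dict: "t": time; "q": joint angles; "dq": joint speeds; "joint_torque": joint torques, N m; "tool_pos": TCP position; "orientation": TCP orientation; "force": force on the tool from outside, world axes, zero at the start; "wrist_torque": the same for the moment, N m; "opening": finger opening in m.
Only numpy, scipy, OpenCV 4.12 (cv2) and the standard library are available. Lean on these libraries where they do the work, as an engineer would, in place of code of your own. Each camera call takes 0.05 s, during which the arm holds its last target. There are 200 camera calls.

## Working session

There is one attempt and no reset: what is moved stays moved. The work goes in short steps, Python scripts to look and compute and a shell command to move; the robot and the scene stay as the last step left them, time stands still between calls to the robot, and variables do not carry over. Pictures are saved under pics/ and viewed, about 8 in all and at most 12, crops included, and the job is handed in when it is done.

```bash
mkdir -p pics; cat > h.py <<'E'
import numpy as np, cv2
from plant import robot
from scipy.spatial.transform import Rotation as R
def snap(n,save=None):
    im,d=robot.read_camera(n)
    if save: cv2.imwrite('pics/'+save,im[:,:,::-1])
    return im,d
def cam(n):
    c=robot.camera_info(n); f=192/np.tan(np.radians(c['vertical_fov'])/2)
    return np.array([[f,0,c['cx']],[0,f,c['cy']],[0,0,1]]),np.array(c['D'],float),np.array(c['cam_to_world'])
def cloud(n,d):
    K,D,T=cam(n); v,u=np.mgrid[0:384,0:512]
    p=cv2.undistortPoints(np.stack([u,v],-1).reshape(-1,1,2).astype(float),K,D).reshape(384,512,2)
    P=np.stack([p[...,0]*d,-p[...,1]*d,-d,np.ones_like(d)],-1)@T.T
    P=P[...,:3]; P[d==0]=np.nan; return P
E
python3 - <<'E'
from h import *
s=robot.read_state(); print(s)
for n in('top','scene'):
    im,d=snap(n,n+'0.png'); np.savez(n+'0.npz',im=im,d=d); print(cam(n)[2])
E
```

```text
{'t': 0.0, 'q': array([-1.20338770e+00,  1.31139833e-01,  1.48924594e+00,  4.59381559e-05,
        1.52301239e+00, -8.54031177e-02]), 'dq': array([-0.00082011,  0.0008778 ,  0.0004733 ,  0.00096735,  0.00209495,
       -0.00095702]), 'joint_torque': array([-1.89327569e-03, -5.59835172e+01, -4.91766858e+01,  7.66878971e-02,
        3.50643753e-02, -1.63457521e-04]), 'tool_pos': array([ 0.26233022, -0.53899299,  0.21761851]), 'orientation': array([-3.05967011e+00, -7.04807819e-01,  3.27025841e-04]), 'force': array([-0.16418401, -0.83454224,  0.64215981]), 'wrist_torque': array([-0.03587637,  0.01829417, -0.01488321]), 'opening': 0.0926684310309461}
[[ 1.06423562e-03  9.93034765e-01 -1.17816903e-01  4.47942144e-01]
 [-9.99765366e-01  3.60556881e-03  2.13591530e-02  2.66856390e-02]
 [ 2.16351784e-02  1.17766528e-01  9.92805602e-01  1.08998118e+00]
 [ 0.00000000e+00  0.00000000e+00  0.00000000e+00  1.00000000e+00]]
[[-0.31978852 -0.65169477  0.68777121  1.29973888]
 [ 0.94737572 -0.23115012  0.2214698   0.24417813]
 [ 0.01464768  0.72240124  0.69131895  0.78755131]
 [ 0.          0.          0.          1.        ]]
```

View pics/top0.png

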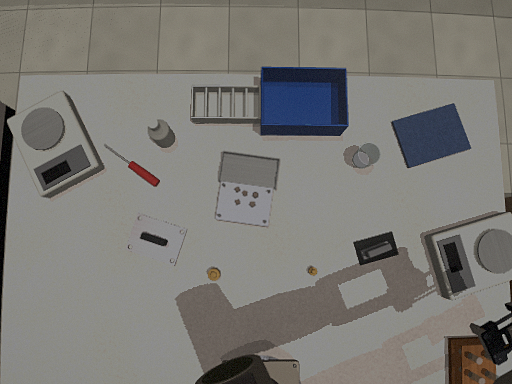

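View pics/scene0.png

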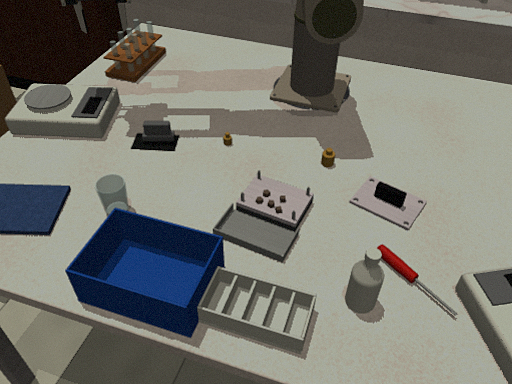

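Both views show the layout. In the top view the stand is at (245,203) with its tray above it at (249,170). The cover is at (157,240) and the scraper on its pad at (376,248).

```bash
cat >> h.py <<'E'
def rect(P,m,z=None):
    # min-area rectangle of the largest blob, in world xy (mm)
    n,l,s,c=cv2.connectedComponentsWithStats(m.astype(np.uint8)); i=1+np.argmax(s[1:,4])
    q=P[l==i]; r=cv2.minAreaRect((q[:,:2]*1000).astype(np.float32)); 
    return r,len(q),np.median(q,0)
def box(u0,u1,v0,v1):
    m=np.zeros((384,512),bool); m[v0:v1,u0:u1]=1; return m
E
python3 - <<'E'
from h import *
for n,B in(('top',dict(stand=(205,290,145,232),cover=(120,195,205,275),scr=(345,410,225,272))),
           ('scene',dict(stand=(205,320,165,260),cover=(340,435,170,230),scr=(125,185,115,155)))):
    z=np.load(n+'0.npz'); im,d=z['im'],z['d']; P=cloud(n,d); h=P[...,2]
    print(n,'bench z',np.nanmedian(h[240:300,60:110]) if n=='top' else np.nanmedian(h[160:180,60:90]))
    g=im.astype(int).sum(2)
    print('plate',rect(P,box(*B['stand'])&(abs(h-.030)<.005)))
    print('standall',rect(P,box(*B['stand'])&(h>.022)))
    print('covergrip',rect(P,box(*B['cover'])&(abs(h-.048)<.008)))
    print('coverplate',rect(P,box(*B['cover'])&(h>.0045)))
    print('scrtop',rect(P,box(*B['scr'])&(abs(h-.066)<.01)))
    print('pad',rect(P,box(*B['scr'])&(g<150)))
    if n=='top':
        print('pad all', rect(P,box(*B['scr'])&(h>.0025)))
        print(cam(n)[0],cam(n)[1])
    # chips
    m=box(*B['stand'])&(h>.035)
    k,l,s,c=cv2.connectedComponentsWithStats(m.astype(np.uint8))
    for i in range(1,k):
        q=P[l==i]; print('chip/post',s[i,4],np.median(q,0).round(4),q[:,2].max().round(3))
im=cv2.imread('pics/top0.png'); a=cv2.resize(im[145:235,205:290],None,fx=5,fy=5,interpolation=2); b=cv2.resize(im[220:280,345:410],None,fx=5,fy=5,interpolation=2)
b=cv2.copyMakeBorder(b,0,a.shape[0]-b.shape[0],0,0,0); cv2.imwrite('pics/crop.png',np.hstack([a,b]))
E
```

```text
top bench z 0.00076454219843336
plate (((547.2484741210938, 45.25441360473633), (150.12515258789062, 110.26588439941406), 82.33231353759766), 1895, array([0.5432396 , 0.04631053, 0.03033923]))
standall (((547.2484741210938, 45.25441360473633), (150.12515258789062, 110.26588439941406), 82.33231353759766), 2059, array([0.54585287, 0.04614851, 0.03052462]))
covergrip (((447.2320556640625, 298.5692138671875), (67.35189819335938, 18.030702590942383), 72.71586608886719), 167, array([0.44646477, 0.29625913, 0.04821368]))
coverplate (((445.5708312988281, 300.740478515625), (158.58071899414062, 112.80758666992188), 71.95100402832031), 1926, array([0.44607246, 0.29653876, 0.0089378 ]))
scrtop (((416.9947814941406, -325.8113708496094), (20.86138153076172, 69.07901000976562), 19.32941436767578), 189, array([ 0.41694975, -0.32409912,  0.06508912]))
pad (((nan, nan), (0.0, 0.0), 0.0), 707, array([nan, nan, nan]))
pad all (((421.003662109375, -334.98358154296875), (82.77788543701172, 127.20046997070312), 13.221383094787598), 871, array([ 0.42207608, -0.32590102,  0.00660113]))
[[376.54669681   0.  
[... 4150 characters left out ...]
p/post 1 [0.5496 0.0995 0.0356] 0.036
chip/post 1 [0.5465 0.1177 0.0355] 0.035
chip/post 1 [0.5796 0.0341 0.0356] 0.036
chip/post 1 [0.5692 0.0645 0.0359] 0.036
chip/post 1 [0.5631 0.0794 0.0351] 0.035
chip/post 2 [0.598  0.015  0.0354] 0.036
chip/post 35 [0.5891 0.0675 0.0411] 0.046
chip/post 1 [0.5627 0.1007 0.0354] 0.035
chip/post 32 [0.5996 0.1042 0.0447] 0.057
chip/post 1 [0.5972 0.0588 0.035 ] 0.035
chip/post 1 [0.5815 0.115  0.0358] 0.036
chip/post 1 [0.6056 0.066  0.036 ] 0.036
chip/post 2 [0.6028 0.0791 0.0362] 0.037
chip/post 2 [0.6047 0.0855 0.0355] 0.036
chip/post 1 [0.6025 0.0907 0.0351] 0.035
chip/post 1 [0.6083 0.1016 0.0352] 0.035
chip/post 468 [ 0.7593 -0.011   0.0852] 0.106
```

View pics/crop.png

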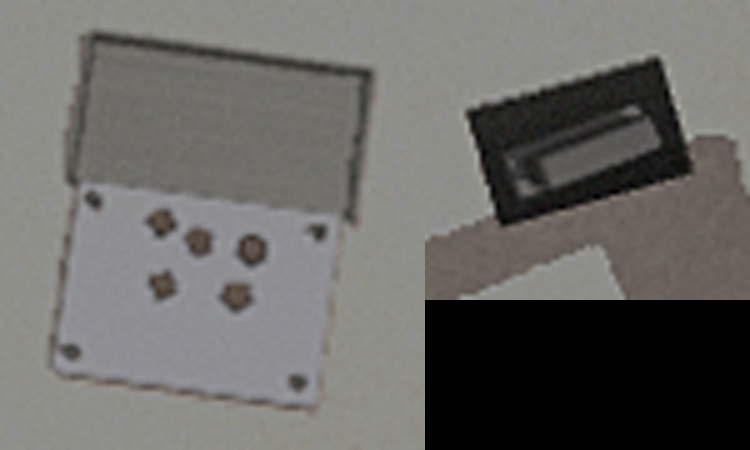

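The posts and rectangles in both cameras agree. The stand is at about (0.5475, 0.046) with yaw −7.6°, the scraper at (0.4175, −0.325) with yaw 18.8°, and the cover grip at (0.447, 0.298) with yaw −16.6°. In the crop, all five chips lie within |y| < 40 mm of the stand centre, so one stroke down the centre covers them.

```bash
cat >> h.py <<'E'
def goto(x,y,z,jaw,n=10):
    """suggest n equal rows to TCP x,y,z (m), tool y axis at angle jaw (deg, world)"""
    s=robot.read_state(); R0=R.from_rotvec(s['orientation']); p=s['tool_pos']
    j=np.radians(jaw); Y=np.array([np.cos(j),np.sin(j),0]); Z=np.array([0,0,-1.]); 
    Rt=R.from_matrix(np.c_[np.cross(Y,Z),Y,Z]); w=(R0.inv()*Rt).as_rotvec(); dp=(np.array([x,y,z])-p)*1000
    print('t',s['t'],'pos',p.round(4),'jaw',np.degrees(np.arctan2(*R0.as_matrix()[1::-1,1])).round(2),'open',s['opening'].round(4),'F',s['force'].round(1))
    print('world d mm',dp.round(1),'tool d',R0.inv().apply(dp).round(1),'twist',w.round(4),'per row',(w/n).round(4))
    for k in range(n): print((R0*R.from_rotvec(w*k/n)).inv().apply(dp/n).round(1).tolist())
E
python3 -c "
from h import *
goto(.4175,-.325,.20,18.8)"
```

```text
Traceback (most recent call last):
  File "h.py", line 28, in goto
    print('t',s['t'],'pos',p.round(4),'jaw',np.degrees(np.arctan2(*R0.as_matrix()[1::-1,1])).round(2),'open',s['opening'].round(4),'F',s['force'].round(1))
                                                                                                             ^^^^^^^^^^^^^^^^^^
AttributeError: 'float' object has no attribute 'round'
```

```bash
sed -i "s/s\['opening'\].round(4)/round(s['opening'],4)/" h.py
python3 -c "
from h import *
goto(.4175,-.325,.20,18.8)"
```

```text
t 0.1 pos [ 0.2623 -0.539   0.2177] jaw -64.05 open 0.093 F [-0.1  0.6 -0.5]
world d mm [155.2 214.  -17.7] tool d [ 233.2 -124.6   18. ] twist [-1.2000e-03 -1.3000e-03 -1.4461e+00] per row [-1.000e-04 -1.000e-04 -1.446e-01]
[23.3, -12.5, 1.8]
[24.9, -9.0, 1.8]
[25.9, -5.3, 1.8]
[26.4, -1.5, 1.8]
[26.3, 2.3, 1.8]
[25.7, 6.1, 1.8]
[24.6, 9.7, 1.8]
[22.9, 13.2, 1.8]
[20.8, 16.3, 1.8]
[18.2, 19.2, 1.8]
```

```bash
python3 -m pendant '[{"translation":[23,-12,2],"twist":[0,0,-0.145],"grip":0.2},{"translation":[25,-9,2],"twist":[0,0,-0.145],"grip":0.2},{"translation":[26,-5,2],"twist":[0,0,-0.145],"grip":0.2},{"translation":[26,-2,2],"twist":[0,0,-0.145],"grip":0.2},{"translation":[26,2,2],"twist":[0,0,-0.145],"grip":0.2},{"translation":[26,6,2],"twist":[0,0,-0.145],"grip":0.2},{"translation":[25,10,2],"twist":[0,0,-0.145],"grip":0.2},{"translation":[23,13,2],"twist":[0,0,-0.145],"grip":0.2},{"translation":[21,16,2],"twist":[0,0,-0.145],"grip":0.2},{"translation":[18,19,2],"twist":[0,0,-0.145],"grip":0.2}]' 50
python3 -c "
from h import *
goto(.4175,-.325,.08,18.8,5)"
```

```text
t: 1.1
tool_pos: [0.4128, -0.3138, 0.1919]
orientation: [-1.762, -2.589, -0.005]
force: [-0.4, -0.8, 0.3]
opening: 0.0562
t 1.1 pos [ 0.4128 -0.3138  0.1919] jaw 21.52 open 0.0562 F [-0.4 -0.8  0.3]
world d mm [   4.7  -11.2 -111.9] tool d [-13.3   0.5 111.8] twist [-0.0029 -0.0099  0.0474] per row [-0.0006 -0.002   0.0095]
[-2.7, 0.1, 22.4]
[-2.6, 0.1, 22.4]
[-2.6, 0.1, 22.4]
[-2.5, 0.1, 22.4]
[-2.5, 0.1, 22.4]
```

```bash
python3 -m pendant '[{"translation":[-3,0,22],"twist":[0,-0.002,0.012],"grip":0.2},{"translation":[-3,0,22],"twist":[0,-0.002,0.012],"grip":0.2},{"translation":[-3,0,22],"twist":[0,-0.002,0.012],"grip":0.2},{"translation":[-2,0,22],"twist":[0,-0.002,0.012],"grip":0.2},{"translation":[-2,0,14],"twist":[0,-0.002,0],"grip":0.2},{"translation":[0,0,0],"twist":[0,0,0],"grip":0.2},{"translation":[0,0,0],"twist":[0,0,0],"grip":0.2},{"translation":[0,0,0],"twist":[0,0,0],"grip":0.2},{"translation":[0,0,0],"twist":[0,0,0],"grip":0.2},{"translation":[0,0,0],"twist":[0,0,0],"grip":0.2}]'
python3 -c "
from h import *
goto(.4175,-.325,.038,18.8,5)
a,d=snap('scene','s1.png')
import cv2; cv2.imwrite('pics/s1c.png',cv2.resize(a[70:190,90:260,::-1],None,fx=4,fy=4))
"
```

```text
t: 2.1
tool_pos: [0.4193, -0.3211, 0.087]
orientation: [-1.815, -2.562, 0.002]
force: [0.2, -0.3, 0.2]
opening: 0.0558
t 2.1 pos [ 0.4193 -0.3211  0.087 ] jaw 19.37 open 0.0558 F [ 0.2 -0.3  0.2]
world d mm [ -1.8  -3.9 -49. ] tool d [-3.1 -2.9 49. ] twist [-0.0021 -0.0006  0.0099] per row [-0.0004 -0.0001  0.002 ]
[-0.6, -0.6, 9.8]
[-0.6, -0.6, 9.8]
[-0.6, -0.6, 9.8]
[-0.6, -0.6, 9.8]
[-0.6, -0.6, 9.8]
```

View pics/s1c.png

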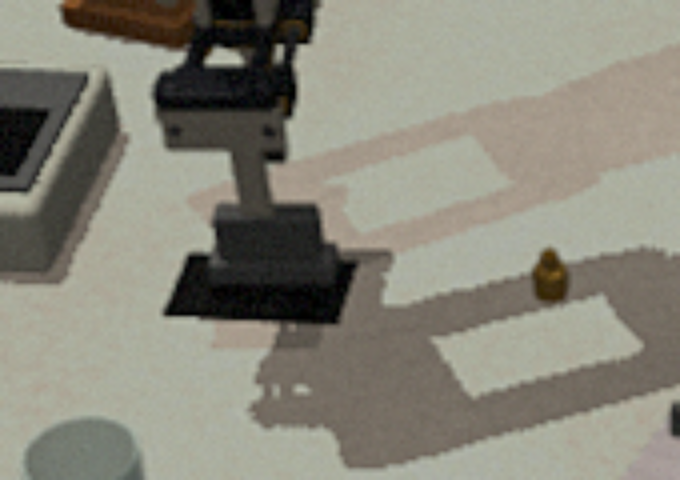

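The gripper is centred over the scraper's grip, with the finger at about (252,180) in the crop and the grip at (268,232). I'll descend and close.

```bash
python3 -m pendant '[{"translation":[-0.6,-0.6,10],"twist":[0,0,0.002],"grip":0.2},{"translation":[-0.6,-0.6,10],"twist":[0,0,0.002],"grip":0.2},{"translation":[-0.6,-0.6,10],"twist":[0,0,0.002],"grip":0.2},{"translation":[-0.6,-0.6,10],"twist":[0,0,0.002],"grip":0.2},{"translation":[-0.6,-0.6,9],"twist":[0,0,0.002],"grip":0.2},{"translation":[0,0,0],"twist":[0,0,0],"grip":0.2},{"translation":[0,0,0],"twist":[0,0,0],"grip":-0.9},{"translation":[0,0,0],"twist":[0,0,0],"grip":-0.9},{"translation":[0,0,0],"twist":[0,0,0],"grip":-0.9},{"translation":[0,0,0],"twist":[0,0,0],"grip":-0.9}]' 50
python3 -c "
from h import *
goto(.4175,-.325,.11,18.8,5)"
```

```text
t: 3.15
tool_pos: [0.4171, -0.3253, 0.0336]
orientation: [-1.829, -2.552, 0.002]
force: [0.8, 0.4, -0.5]
opening: 0.0285
t 3.15 pos [ 0.4171 -0.3253  0.0336] jaw 18.73 open 0.0285 F [ 0.8  0.4 -0.5]
world d mm [ 0.4  0.3 76.4] tool d [  0.2   0.3 -76.4] twist [-0.002  -0.0005 -0.0011] per row [-0.0004 -0.0001 -0.0002]
[0.0, 0.1, -15.3]
[0.0, 0.1, -15.3]
[0.0, 0.1, -15.3]
[0.0, 0.1, -15.3]
[0.0, 0.1, -15.3]
```

```bash
python3 -m pendant '[{"translation":[0,0,0],"twist":[0,0,0],"grip":-0.9},{"translation":[0,0,0],"twist":[0,0,0],"grip":-0.9},{"translation":[0,0,0],"twist":[0,0,0],"grip":-0.9},{"translation":[0,0,0],"twist":[0,0,0],"grip":-0.9},{"translation":[0,0,0],"twist":[0,0,0],"grip":-0.9},{"translation":[0,0,-5],"twist":[0,0,0],"grip":-0.9},{"translation":[0,0,-20],"twist":[0,0,0],"grip":-0.9},{"translation":[0,0,-25],"twist":[0,0,0],"grip":-0.9},{"translation":[0,0,-25],"twist":[0,0,0],"grip":-0.9},{"translation":[0,0,-10],"twist":[0,0,0],"grip":-0.9}]' 50
python3 -c "
from h import *
c=np.array([.5475,.046]); X=np.array([np.cos(np.radians(-7.6)),np.sin(np.radians(-7.6))]); q=c-.036*X; print(q)
goto(*q,.13,-7.6,12)"
```

```text
t: 4.15
tool_pos: [0.4156, -0.3237, 0.12]
orientation: [-1.826, -2.548, 0.001]
force: [1.0, 0.1, -0.6]
opening: 0.0196
[0.51181624 0.05076123]
t 4.15 pos [ 0.4156 -0.3237  0.12  ] jaw 18.74 open 0.0196 F [ 1.   0.1 -0.6]
world d mm [ 96.2 374.4  10. ] tool d [323.7 211.3  -9.2] twist [-0.0057 -0.0041  0.4598] per row [-0.0005 -0.0003  0.0383]
[27.0, 17.6, -0.8]
[27.6, 16.6, -0.8]
[28.2, 15.5, -0.8]
[28.8, 14.4, -0.8]
[29.3, 13.3, -0.8]
[29.8, 12.2, -0.8]
[30.3, 11.0, -0.8]
[30.7, 9.8, -0.8]
[31.0, 8.7, -0.8]
[31.3, 7.5, -0.8]
[31.6, 6.3, -0.8]
[31.8, 5.0, -0.8]
```

```bash
python3 -m pendant '[{"translation":[27,18,-1],"twist":[0,0,0.038],"grip":-0.9},{"translation":[28,17,-1],"twist":[0,0,0.038],"grip":-0.9},{"translation":[28,15,-1],"twist":[0,0,0.038],"grip":-0.9},{"translation":[29,14,-1],"twist":[0,0,0.038],"grip":-0.9},{"translation":[29,13,-1],"twist":[0,0,0.038],"grip":-0.9},{"translation":[30,12,-1],"twist":[0,0,0.038],"grip":-0.9},{"translation":[30,11,-1],"twist":[0,0,0.038],"grip":-0.9},{"translation":[31,10,-1],"twist":[0,0,0.038],"grip":-0.9},{"translation":[31,9,-1],"twist":[0,0,0.038],"grip":-0.9},{"translation":[20,5,-1],"twist":[0,0,0.038],"grip":-0.9}]'
python3 -c "
from h import *
goto(.5118,.0508,.105,-7.6,5)"
```

```text
t: 5.15
tool_pos: [0.4968, -0.0158, 0.1305]
orientation: [-2.301, -2.136, 0.004]
force: [-1.0, -0.5, -1.6]
opening: 0.0197
t 5.15 pos [ 0.4968 -0.0158  0.1305] jaw -4.25 open 0.0197 F [-1.  -0.5 -1.6]
world d mm [ 15.   66.6 -25.5] tool d [67.5 10.1 25.5] twist [-0.003   0.0004  0.0585] per row [-0.0006  0.0001  0.0117]
[13.5, 2.0, 5.1]
[13.5, 1.9, 5.1]
[13.6, 1.7, 5.1]
[13.6, 1.5, 5.1]
[13.6, 1.4, 5.1]
```

```bash
python3 -m pendant '[{"translation":[14,2,3],"twist":[0,0,0.012],"grip":-0.9},{"translation":[14,2,3],"twist":[0,0,0.012],"grip":-0.9},{"translation":[14,2,3],"twist":[0,0,0.012],"grip":-0.9},{"translation":[14,2,3],"twist":[0,0,0.012],"grip":-0.9},{"translation":[12,2,3],"twist":[0,0,0.01],"grip":-0.9},{"translation":[0,0,0],"twist":[0,0,0],"grip":-0.9},{"translation":[0,0,0],"twist":[0,0,0],"grip":-0.9},{"translation":[0,0,0],"twist":[0,0,0],"grip":-0.9},{"translation":[0,0,0],"twist":[0,0,0],"grip":-0.9},{"translation":[0,0,0],"twist":[0,0,0],"grip":-0.9}]'
python3 -c "
from h import *
goto(.5118,.0508,.0615,-7.6,5)
a,d=snap('scene'); b,_=snap('top')
a=cv2.resize(a[120:250,200:330,::-1],None,fx=3,fy=3);b=cv2.resize(b[130:260,190:320,::-1],None,fx=3,fy=3)
cv2.imwrite('pics/s2.png',np.hstack([a,b]))
"
```

```text
t: 6.15
tool_pos: [0.5123, 0.0556, 0.1123]
orientation: [-2.359, -2.069, 0.008]
force: [-0.9, 0.2, -0.7]
opening: 0.0196
t 6.15 pos [0.5123 0.0556 0.1123] jaw -7.5 open 0.0196 F [-0.9  0.2 -0.7]
world d mm [ -0.5  -4.8 -50.8] tool d [-4.8  0.5 50.8] twist [-0.0061  0.0011  0.0017] per row [-0.0012  0.0002  0.0003]
[-1.0, 0.1, 10.2]
[-1.0, 0.1, 10.2]
[-1.0, 0.1, 10.2]
[-1.0, 0.1, 10.2]
[-1.0, 0.0, 10.2]
```

View pics/s2.png

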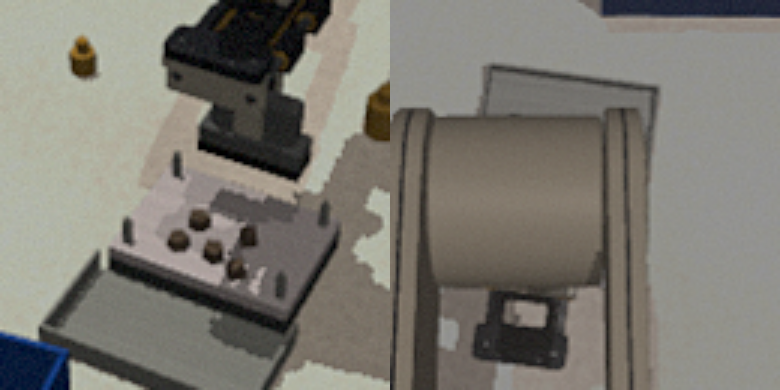

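The scraper hangs level just behind the chips, between the rear posts. I'll lower it in two stages.

```bash
python3 -m pendant '[{"translation":[-1,0,10],"twist":[-0.001,0,0],"grip":-0.9},{"translation":[-1,0,10],"twist":[-0.001,0,0],"grip":-0.9},{"translation":[-1,0,10],"twist":[-0.001,0,0],"grip":-0.9},{"translation":[-1,0,9],"twist":[-0.001,0,0],"grip":-0.9},{"translation":[-0.5,0,4],"twist":[-0.001,0,0],"grip":-0.9},{"translation":[0,0,1],"twist":[0,0,0],"grip":-0.9},{"translation":[0,0,0],"twist":[0,0,0],"grip":-0.9},{"translation":[0,0,0],"twist":[0,0,0],"grip":-0.9},{"translation":[0,0,0],"twist":[0,0,0],"grip":-0.9},{"translation":[0,0,0],"twist":[0,0,0],"grip":-0.9}]'
python3 -c "
from h import *
c=np.array([.5475,.046]); X=np.array([np.cos(np.radians(-7.6)),np.sin(np.radians(-7.6))])
goto(*(c+.066*X),.0612,-7.6,10)"
```

```text
t: 7.25
tool_pos: [0.511, 0.0505, 0.0639]
orientation: [-2.362, -2.071, 0.003]
force: [1.0, 0.1, -0.9]
opening: 0.0198
t 7.25 pos [0.511  0.0505 0.0639] jaw -7.53 open 0.0198 F [ 1.   0.1 -0.9]
world d mm [101.9 -13.2  -2.7] tool d [  0.3 102.8   2.5] twist [-0.0015  0.0012  0.0013] per row [-0.0001  0.0001  0.0001]
[0.0, 10.3, 0.3]
[0.0, 10.3, 0.3]
[0.0, 10.3, 0.3]
[0.0, 10.3, 0.3]
[0.0, 10.3, 0.3]
[0.0, 10.3, 0.3]
[0.0, 10.3, 0.3]
[0.0, 10.3, 0.3]
[0.0, 10.3, 0.3]
[0.0, 10.3, 0.3]
```

```bash
python3 -m pendant '[{"translation":[0,0,1.5],"twist":[0,0,0],"grip":-0.9},{"translation":[0,0,1.3],"twist":[0,0,0],"grip":-0.9},{"translation":[0,5,0],"twist":[0,0,0],"grip":-0.9},{"translation":[0,6,0],"twist":[0,0,0],"grip":-0.9},{"translation":[0,6,0],"twist":[0,0,0],"grip":-0.9},{"translation":[0,6,0],"twist":[0,0,0],"grip":-0.9},{"translation":[0,6,0],"twist":[0,0,0],"grip":-0.9},{"translation":[0,6,0],"twist":[0,0,0],"grip":-0.9},{"translation":[0,6,0],"twist":[0,0,0],"grip":-0.9},{"translation":[0,6,0],"twist":[0,0,0],"grip":-0.9}]'
python3 -c "
from h import *
c=np.array([.5475,.046]); X=np.array([np.cos(np.radians(-7.6)),np.sin(np.radians(-7.6))])
goto(*(c+.066*X),.0612,-7.6,1)"
```

```text
t: 8.25
tool_pos: [0.562, 0.0438, 0.0614]
orientation: [2.362, 2.071, -0.002]
force: [-1.4, 0.7, -0.6]
opening: 0.0197
t 8.25 pos [0.562  0.0438 0.0614] jaw -7.52 open 0.0197 F [-1.4  0.7 -0.6]
world d mm [50.9 -6.6 -0.2] tool d [ 0.1 51.3  0.2] twist [-0.0007  0.0009  0.0014] per row [-0.0007  0.0009  0.0014]
[0.1, 51.3, 0.2]
```

```bash
python3 -m pendant '[{"translation":[0,6,0],"twist":[0,0,0],"grip":-0.9},{"translation":[0,6,0],"twist":[0,0,0],"grip":-0.9},{"translation":[0,6,0],"twist":[0,0,0],"grip":-0.9},{"translation":[0,6,0],"twist":[0,0,0],"grip":-0.9},{"translation":[0,6,0],"twist":[0,0,0],"grip":-0.9},{"translation":[0,6,0],"twist":[0,0,0],"grip":-0.9},{"translation":[0,6,0],"twist":[0,0,0],"grip":-0.9},{"translation":[0,6,0],"twist":[0,0,0],"grip":-0.9},{"translation":[0,4,0],"twist":[0,0,0],"grip":-0.9},{"translation":[0,0,0],"twist":[0,0,0],"grip":-0.9}]'
python3 -c "
from h import *
goto(.4171,-.3253,.13,18.7,1)
a,d=snap('scene')
cv2.imwrite('pics/s3.png',cv2.resize(a[130:265,190:330,::-1],None,fx=4,fy=4))
"
```

```text
t: 9.25
tool_pos: [0.6194, 0.0362, 0.0612]
orientation: [2.362, 2.07, -0.001]
force: [-0.3, 0.3, -1.1]
opening: 0.0195
t 9.25 pos [0.6194 0.0362 0.0612] jaw -7.54 open 0.0195 F [-0.3  0.3 -1.1]
world d mm [-202.3 -361.5   68.8] tool d [-384.9 -153.1  -68.4] twist [-0.      0.001  -0.4579] per row [-0.      0.001  -0.4579]
[-384.9, -153.1, -68.4]
```

View pics/s3.png

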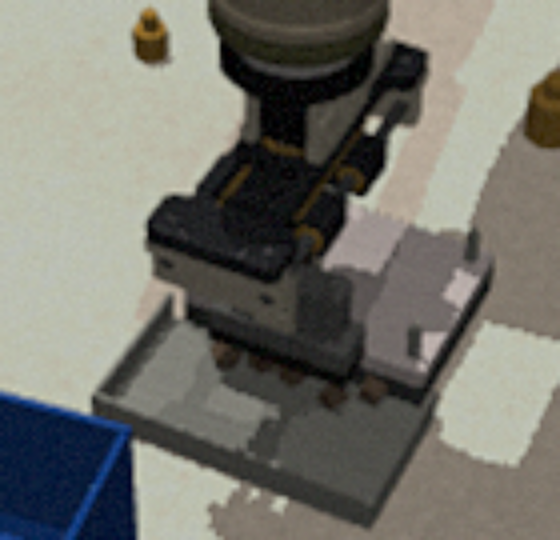

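Five chips show just ahead of the scraper face, at crop positions (222,352) to (372,390), apparently down in the tray. I'll lift straight up and check from the clear side.

```bash
python3 -m pendant '[{"translation":[0,0,-8],"twist":[0,0,0],"grip":-0.9},{"translation":[0,0,-15],"twist":[0,0,0],"grip":-0.9},{"translation":[0,0,-20],"twist":[0,0,0],"grip":-0.9},{"translation":[0,0,-20],"twist":[0,0,0],"grip":-0.9},{"translation":[-20,-10,0],"twist":[0,0,0],"grip":-0.9},{"translation":[-30,-14,0],"twist":[0,0,0],"grip":-0.9},{"translation":[-30,-14,0],"twist":[0,0,0],"grip":-0.9},{"translation":[-30,-14,0],"twist":[0,0,0],"grip":-0.9},{"translation":[-30,-14,0],"twist":[0,0,0],"grip":-0.9},{"translation":[-20,-10,0],"twist":[0,0,0],"grip":-0.9}]'
python3 -c "
from h import *
goto(.4171,-.3253,.12,18.7,8)
a,d=snap('scene');P=cloud('scene',d)
cv2.imwrite('pics/s4.png',cv2.resize(a[130:265,190:330,::-1],None,fx=4,fy=4))
g=a.astype(int); m=box(205,320,165,260)&(g[...,0]-g[...,2]>25)&(g.sum(2)<330)
k,l,s,cc=cv2.connectedComponentsWithStats(m.astype(np.uint8)); c=np.array([.5475,.046]);t=np.radians(-7.6)
for i in range(1,k):
  if s[i,4]>4:
    q=np.nanmedian(P[l==i],0); e=q[:2]-c; print(s[i,4],cc[i].round(),(np.array([e@[np.cos(t),np.sin(t)],e@[-np.sin(t),np.cos(t)],q[2]])*1000).round(0))
"
```

```text
t: 10.3
tool_pos: [0.523, -0.1143, 0.1406]
orientation: [2.348, 2.072, 0.011]
force: [-0.1, -0.1, -0.7]
opening: 0.0198
t 10.3 pos [ 0.523  -0.1143  0.1406] jaw -7.16 open 0.0198 F [-0.1 -0.1 -0.7]
world d mm [-105.9 -211.   -20.6] tool d [-222.6  -79.    19.8] twist [ 0.0119  0.0041 -0.4513] per row [ 0.0015  0.0005 -0.0564]
[-27.8, -9.9, 2.5]
[-27.2, -11.4, 2.5]
[-26.5, -12.9, 2.5]
[-25.8, -14.4, 2.5]
[-24.9, -15.8, 2.5]
[-24.0, -17.2, 2.5]
[-23.0, -18.5, 2.5]
[-21.9, -19.8, 2.5]
19 [282. 226.] [63. 48. 19.]
```

View pics/s4.png

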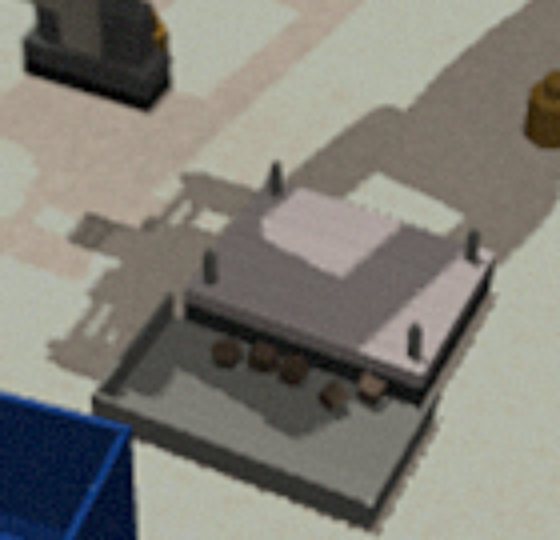

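The plate is clear and all five chips are in the tray. Now the scraper goes back to its pad.

```bash
python3 -m pendant '[{"translation":[-28,-10,2],"twist":[0.001,0,-0.056],"grip":-0.9},{"translation":[-27,-11,2],"twist":[0.001,0,-0.056],"grip":-0.9},{"translation":[-26,-13,2],"twist":[0.001,0,-0.056],"grip":-0.9},{"translation":[-26,-14,2],"twist":[0.001,0,-0.056],"grip":-0.9},{"translation":[-25,-16,2],"twist":[0.001,0,-0.056],"grip":-0.9},{"translation":[-24,-17,2],"twist":[0.001,0,-0.056],"grip":-0.9},{"translation":[-20,-16,2],"twist":[0.001,0,-0.056],"grip":-0.9},{"translation":[-10,-10,2],"twist":[0.001,0,-0.04],"grip":-0.9},{"translation":[0,0,0],"twist":[0,0,0],"grip":-0.9},{"translation":[0,0,0],"twist":[0,0,0],"grip":-0.9}]'
python3 -c "
from h import *
goto(.4171,-.3253,.0338,18.7,8)"
```

```text
t: 11.35
tool_pos: [0.4248, -0.3192, 0.1406]
orientation: [1.824, 2.528, -0.001]
force: [-0.3, 0.5, -1.1]
opening: 0.02
t 11.35 pos [ 0.4248 -0.3192  0.1406] jaw 18.39 open 0.02 F [-0.3  0.5 -1.1]
world d mm [  -7.7   -6.1 -106.8] tool d [ -1.2 -10.7 106.7] twist [ 0.0137  0.0201 -0.0055] per row [ 0.0017  0.0025 -0.0007]
[-0.2, -1.3, 13.3]
[-0.2, -1.3, 13.3]
[-0.2, -1.3, 13.3]
[-0.3, -1.3, 13.3]
[-0.3, -1.2, 13.3]
[-0.3, -1.2, 13.3]
[-0.4, -1.2, 13.3]
[-0.4, -1.2, 13.3]
```

```bash
python3 -m pendant '[{"translation":[-0.2,-1.6,15],"twist":[0.002,0.003,-0.001],"grip":-0.9},{"translation":[-0.2,-1.6,18],"twist":[0.002,0.003,-0.001],"grip":-0.9},{"translation":[-0.2,-1.6,18],"twist":[0.002,0.003,-0.001],"grip":-0.9},{"translation":[-0.2,-1.6,18],"twist":[0.002,0.003,-0.001],"grip":-0.9},{"translation":[-0.2,-1.6,15],"twist":[0.002,0.003,-0.001],"grip":-0.9},{"translation":[-0.2,-1.6,8],"twist":[0.002,0.003,0],"grip":-0.9},{"translation":[0,0,4],"twist":[0,0,0],"grip":-0.9},{"translation":[0,0,0],"twist":[0,0,0],"grip":-0.9},{"translation":[0,0,0],"twist":[0,0,0],"grip":-0.9},{"translation":[0,0,0],"twist":[0,0,0],"grip":-0.9}]'
python3 -c "
from h import *
goto(.4171,-.3253,.0338,18.7,3)"
```

```text
t: 12.35
tool_pos: [0.4209, -0.319, 0.0397]
orientation: [1.826, 2.552, 0.003]
force: [0.6, -0.1, -1.4]
opening: 0.0198
t 12.35 pos [ 0.4209 -0.319   0.0397] jaw 18.82 open 0.0198 F [ 0.6 -0.1 -1.4]
world d mm [-3.8 -6.3 -5.9] tool d [-4.7 -5.7  5.9] twist [0.0034 0.002  0.0022] per row [0.0011 0.0007 0.0007]
[-1.6, -1.9, 2.0]
[-1.6, -1.9, 2.0]
[-1.6, -1.9, 2.0]
```

```bash
python3 -m pendant '[{"translation":[-2,-3,0],"twist":[0.002,0.001,0],"grip":-0.9},{"translation":[-2,-3,1],"twist":[0.001,0.001,0],"grip":-0.9},{"translation":[0,0,2],"twist":[0,0,0],"grip":-0.9},{"translation":[0,0,2],"twist":[0,0,0],"grip":-0.9},{"translation":[0,0,1],"twist":[0,0,0],"grip":-0.9},{"translation":[0,0,0],"twist":[0,0,0],"grip":-0.9},{"translation":[0,0,0],"twist":[0,0,0],"grip":-0.9},{"translation":[0,0,0],"twist":[0,0,0],"grip":-0.9},{"translation":[0,0,0],"twist":[0,0,0],"grip":-0.9},{"translation":[0,0,0],"twist":[0,0,0],"grip":-0.9}]'
python3 -c "
from h import *
goto(.4171,-.3253,.0338,18.7,3)"
```

```text
t: 13.35
tool_pos: [0.4173, -0.3265, 0.0353]
orientation: [1.827, 2.551, -0.0]
force: [0.7, -0.7, -1.3]
opening: 0.0202
t 13.35 pos [ 0.4173 -0.3265  0.0353] jaw 18.8 open 0.0202 F [ 0.7 -0.7 -1.3]
world d mm [-0.2  1.2 -1.5] tool d [1.2 0.2 1.5] twist [0.0019 0.0031 0.0017] per row [0.0006 0.001  0.0006]
[0.4, 0.1, 0.5]
[0.4, 0.1, 0.5]
[0.4, 0.1, 0.5]
```

```bash
python3 -m pendant '[{"translation":[0.5,0,1],"twist":[0,0.002,0],"grip":-0.9},{"translation":[0,0,1],"twist":[0,0,0],"grip":-0.9},{"translation":[0,0,0],"twist":[0,0,0],"grip":-0.9},{"translation":[0,0,0],"twist":[0,0,0],"grip":-0.9},{"translation":[0,0,0],"twist":[0,0,0],"grip":0.2},{"translation":[0,0,0],"twist":[0,0,0],"grip":0.2},{"translation":[0,0,0],"twist":[0,0,0],"grip":0.2},{"translation":[0,0,0],"twist":[0,0,0],"grip":0.2},{"translation":[0,0,0],"twist":[0,0,0],"grip":0.2},{"translation":[0,0,0],"twist":[0,0,0],"grip":0.2}]'
python3 -c "
from h import *
goto(.4171,-.3253,.15,18.7,4)"
```

```text
t: 14.35
tool_pos: [0.4178, -0.3266, 0.0345]
orientation: [1.827, 2.552, 0.001]
force: [-0.9, -0.0, -0.2]
opening: 0.0557
t 14.35 pos [ 0.4178 -0.3266  0.0345] jaw 18.8 open 0.0557 F [-0.9 -0.  -0.2]
world d mm [ -0.7   1.3 115.5] tool d [   1.2    0.  -115.5] twist [0.0028 0.0025 0.0018] per row [0.0007 0.0006 0.0004]
[0.3, 0.0, -28.9]
[0.3, -0.0, -28.9]
[0.3, -0.0, -28.9]
[0.4, -0.0, -28.9]
```

```bash
python3 -m pendant '[{"translation":[0,0,-15],"twist":[0,0,0],"grip":0.2},{"translation":[0,0,-30],"twist":[0,0,0],"grip":0.2},{"translation":[0,0,-40],"twist":[0,0,0],"grip":0.2},{"translation":[0,0,-40],"twist":[0,0,0],"grip":0.2},{"translation":[20,8,-10],"twist":[0,0,0.03],"grip":0.2},{"translation":[38,14,0],"twist":[0,0,0.04],"grip":0.2},{"translation":[38,13,0],"twist":[0,0,0.04],"grip":0.2},{"translation":[39,11,0],"twist":[0,0,0.04],"grip":0.2},{"translation":[39,10,0],"twist":[0,0,0.04],"grip":0.2},{"translation":[40,8,0],"twist":[0,0,0.04],"grip":0.2}]'
python3 -c "
from h import *
goto(.4470,.2982,.15,-16.6,11)"
```

```text
t: 15.35
tool_pos: [0.4332, -0.1011, 0.1869]
orientation: [2.119, 2.299, 0.006]
force: [0.4, -0.7, 1.2]
opening: 0.0555
t 15.35 pos [ 0.4332 -0.1011  0.1869] jaw 4.67 open 0.0555 F [ 0.4 -0.7  1.2]
world d mm [ 13.8 399.3 -36.9] tool d [397.1  45.8  34.3] twist [0.0139 0.0057 0.3711] per row [0.0013 0.0005 0.0337]
[36.1, 4.2, 3.1]
[36.2, 2.9, 3.1]
[36.3, 1.7, 3.1]
[36.3, 0.5, 3.2]
[36.3, -0.7, 3.2]
[36.3, -1.9, 3.2]
[36.2, -3.2, 3.2]
[36.1, -4.4, 3.3]
[35.9, -5.6, 3.3]
[35.7, -6.8, 3.3]
[35.4, -8.0, 3.3]
```

```bash
python3 -m pendant '[{"translation":[37,4,3],"twist":[0.001,0.001,0.036],"grip":0.2},{"translation":[37,3,3],"twist":[0.001,0.001,0.036],"grip":0.2},{"translation":[37,2,3],"twist":[0.001,0.001,0.036],"grip":0.2},{"translation":[37,0,3],"twist":[0.001,0.001,0.036],"grip":0.2},{"translation":[37,-1,3],"twist":[0.001,0.001,0.036],"grip":0.2},{"translation":[37,-2,3],"twist":[0.001,0.001,0.036],"grip":0.2},{"translation":[37,-3,3],"twist":[0.001,0.001,0.036],"grip":0.2},{"translation":[37,-5,3],"twist":[0.001,0.001,0.036],"grip":0.2},{"translation":[37,-6,3],"twist":[0.001,0.001,0.036],"grip":0.2},{"translation":[37,-7,3],"twist":[0.001,0.001,0.036],"grip":0.2}]'
python3 -c "
from h import *
goto(.4470,.2982,.08,-16.6,5)
c,_=snap('scene'); cv2.imwrite('pics/s5.png',c[:,:,::-1])
a,d=snap('top');P=cloud('top',d); h=P[...,2]
print('scrtop',rect(P,box(345,410,225,272)&(abs(h-.066)<.01)))
"
```

```text
t: 16.35
tool_pos: [0.4522, 0.2873, 0.1711]
orientation: [2.515, 1.867, 0.034]
force: [0.8, -0.7, 0.2]
opening: 0.0558
t 16.35 pos [0.4522 0.2873 0.1711] jaw -16.82 open 0.0558 F [ 0.8 -0.7  0.2]
world d mm [ -5.2  10.9 -91.1] tool d [  7.8 -10.   91.1] twist [ 0.0204 -0.0121 -0.0037] per row [ 0.0041 -0.0024 -0.0007]
[1.6, -2.0, 18.2]
[1.6, -1.9, 18.2]
[1.7, -1.8, 18.2]
[1.7, -1.8, 18.2]
[1.7, -1.7, 18.2]
scrtop (((418.9722595214844, -325.37115478515625), (20.78936004638672, 67.41099548339844), 18.99203109741211), 193, array([ 0.41943748, -0.32383952,  0.06552404]))
```

The scraper is standing where it started. Its top is at 0.0655 m and its centre is within 2 mm of the first reading. Now I'll descend to the cover.

```bash
python3 -m pendant '[{"translation":[1,-2,16],"twist":[0.004,-0.003,0],"grip":0.2},{"translation":[1,-2,18],"twist":[0.004,-0.003,0],"grip":0.2},{"translation":[1,-2,18],"twist":[0.004,-0.003,0],"grip":0.2},{"translation":[0,-2,18],"twist":[0.004,-0.003,0],"grip":0.2},{"translation":[0,-2,10],"twist":[0.004,0,0],"grip":0.2},{"translation":[0,0,5],"twist":[0,0,0],"grip":0.2},{"translation":[0,0,0],"twist":[0,0,0],"grip":0.2},{"translation":[0,0,0],"twist":[0,0,0],"grip":0.2},{"translation":[0,0,0],"twist":[0,0,0],"grip":0.2},{"translation":[0,0,0],"twist":[0,0,0],"grip":0.2}]'
python3 -c "
from h import *
goto(.4470,.2982,.018,-16.6,6)"
```

```text
t: 17.45
tool_pos: [0.4436, 0.2905, 0.0804]
orientation: [-2.521, -1.873, 0.003]
force: [-0.5, 0.0, -0.4]
opening: 0.0556
t 17.45 pos [0.4436 0.2905 0.0804] jaw -16.78 open 0.0556 F [-0.5  0.  -0.4]
world d mm [  3.4   7.7 -62.4] tool d [ 8.4  1.1 62.4] twist [-0.0017  0.0012 -0.0031] per row [-0.0003  0.0002 -0.0005]
[1.4, 0.2, 10.4]
[1.4, 0.2, 10.4]
[1.4, 0.2, 10.4]
[1.4, 0.2, 10.4]
[1.4, 0.2, 10.4]
[1.4, 0.2, 10.4]
```

```bash
python3 -m pendant '[{"translation":[2,0.3,10],"twist":[0,0,0],"grip":0.2},{"translation":[2,0.3,13],"twist":[0,0,0],"grip":0.2},{"translation":[2,0.2,13],"twist":[0,0,0],"grip":0.2},{"translation":[1,0.2,12],"twist":[0,0,0],"grip":0.2},{"translation":[1,0,7],"twist":[0,0,0],"grip":0.2},{"translation":[0,0,3],"twist":[0,0,0],"grip":0.2},{"translation":[0,0,0],"twist":[0,0,0],"grip":0.2},{"translation":[0,0,0],"twist":[0,0,0],"grip":0.2},{"translation":[0,0,0],"twist":[0,0,0],"grip":0.2},{"translation":[0,0,0],"twist":[0,0,0],"grip":0.2}]' 55
python3 -c "
from h import *
goto(.4470,.2982,.019,-16.6,6)"
```

```text
t: 18.45
tool_pos: [0.4473, 0.2989, 0.0176]
orientation: [-2.521, -1.874, 0.002]
force: [0.9, -0.1, -0.1]
opening: 0.0557
t 18.45 pos [0.4473 0.2989 0.0176] jaw -16.74 open 0.0557 F [ 0.9 -0.1 -0.1]
world d mm [-0.3 -0.7  1.4] tool d [-0.8 -0.1 -1.4] twist [-0.0011  0.0008 -0.0025] per row [-0.0002  0.0001 -0.0004]
[-0.1, -0.0, -0.2]
[-0.1, -0.0, -0.2]
[-0.1, -0.0, -0.2]
[-0.1, -0.0, -0.2]
[-0.1, -0.0, -0.2]
[-0.1, -0.0, -0.2]
```

```bash
python3 -m pendant '[{"translation":[0,0,0],"twist":[0,0,0],"grip":-1},{"translation":[0,0,0],"twist":[0,0,0],"grip":-1},{"translation":[0,0,0],"twist":[0,0,0],"grip":-1},{"translation":[0,0,0],"twist":[0,0,0],"grip":-1},{"translation":[0,0,0],"twist":[0,0,0],"grip":-1},{"translation":[0,0,0],"twist":[0,0,0],"grip":-1},{"translation":[0,0,0],"twist":[0,0,0],"grip":-1},{"translation":[0,0,0],"twist":[0,0,0],"grip":-1},{"translation":[0,0,0],"twist":[0,0,0],"grip":-1},{"translation":[0,0,0],"twist":[0,0,0],"grip":-1}]' 60
python3 -c "
from h import *
goto(.4470,.2982,.13,-16.6,6)"
```

```text
t: 19.45
tool_pos: [0.4481, 0.2995, 0.019]
orientation: [-2.521, -1.874, -0.001]
force: [-0.6, 0.1, -0.1]
opening: 0.0179
t 19.45 pos [0.4481 0.2995 0.019 ] jaw -16.74 open 0.0179 F [-0.6  0.1 -0.1]
world d mm [ -1.1  -1.3 111. ] tool d [  -1.4   -0.6 -111. ] twist [ 0.0002 -0.001  -0.0025] per row [ 0.     -0.0002 -0.0004]
[-0.2, -0.1, -18.5]
[-0.2, -0.1, -18.5]
[-0.2, -0.1, -18.5]
[-0.2, -0.1, -18.5]
[-0.2, -0.1, -18.5]
[-0.3, -0.1, -18.5]
```

```bash
python3 -m pendant '[{"translation":[0,0,-5],"twist":[0,0,0],"grip":-1},{"translation":[0,0,-12],"twist":[0,0,0],"grip":-1},{"translation":[0,0,-20],"twist":[0,0,0],"grip":-1},{"translation":[0,0,-20],"twist":[0,0,0],"grip":-1},{"translation":[0,0,-20],"twist":[0,0,0],"grip":-1},{"translation":[0,0,-20],"twist":[0,0,0],"grip":-1},{"translation":[0,0,-10],"twist":[0,0,0],"grip":-1},{"translation":[0,0,0],"twist":[0,0,0],"grip":-1},{"translation":[0,0,0],"twist":[0,0,0],"grip":-1},{"translation":[0,0,0],"twist":[0,0,0],"grip":-1}]'
python3 -c "
from h import *
goto(.5475,.046,.13,-7.6,9)"
```

```text
t: 20.45
tool_pos: [0.4452, 0.2974, 0.13]
orientation: [-2.521, -1.874, 0.009]
force: [0.2, 0.1, -4.0]
opening: 0.0176
t 20.45 pos [0.4452 0.2974 0.13  ] jaw -16.75 open 0.0176 F [ 0.2  0.1 -4. ]
world d mm [ 102.3 -251.4    0. ] tool d [-2.112e+02  1.704e+02  2.000e-01] twist [-0.0042  0.0039 -0.1598] per row [-0.0005  0.0004 -0.0178]
[-23.5, 18.9, 0.0]
[-23.8, 18.5, 0.0]
[-24.1, 18.1, 0.0]
[-24.4, 17.7, 0.0]
[-24.8, 17.2, 0.0]
[-25.1, 16.8, 0.0]
[-25.3, 16.3, 0.0]
[-25.6, 15.9, 0.0]
[-25.9, 15.4, -0.0]
```

```bash
python3 -m pendant '[{"translation":[-20,15,0],"twist":[0,0,-0.018],"grip":-1},{"translation":[-24,18,0],"twist":[0,0,-0.018],"grip":-1},{"translation":[-24,18,0],"twist":[0,0,-0.018],"grip":-1},{"translation":[-24,18,0],"twist":[0,0,-0.018],"grip":-1},{"translation":[-25,17,0],"twist":[0,0,-0.018],"grip":-1},{"translation":[-25,17,0],"twist":[0,0,-0.018],"grip":-1},{"translation":[-25,16,0],"twist":[0,0,-0.018],"grip":-1},{"translation":[-25,16,0],"twist":[0,0,-0.018],"grip":-1},{"translation":[-18,11,0],"twist":[0,0,-0.015],"grip":-1},{"translation":[-9,6,0],"twist":[0,0,0],"grip":-1}]'
python3 -m pendant '[{"translation":[0,0,0],"twist":[0,0,0],"grip":-1},{"translation":[0,0,0],"twist":[0,0,0],"grip":-1},{"translation":[0,0,0],"twist":[0,0,0],"grip":-1},{"translation":[0,0,0],"twist":[0,0,0],"grip":-1},{"translation":[0,0,0],"twist":[0,0,0],"grip":-1},{"translation":[0,0,0],"twist":[0,0,0],"grip":-1},{"translation":[0,0,0],"twist":[0,0,0],"grip":-1},{"translation":[0,0,0],"twist":[0,0,0],"grip":-1},{"translation":[0,0,0],"twist":[0,0,0],"grip":-1},{"translation":[0,0,0],"twist":[0,0,0],"grip":-1}]'
python3 -c "
from h import *
goto(.5475,.046,.105,-7.6,5)
a,d=snap('scene'); np.savez('sc6.npz',im=a,d=d); P=cloud('scene',d)
z=robot.read_state()['tool_pos'][2]-.019; print('under z',z)
h=P[...,2]; m=box(170,360,90,260)&(abs(h-z-.008)<.006)
print(rect(P,m))
cv2.imwrite('pics/s6.png',cv2.resize(a[90:260,180:340,::-1],None,fx=3.5,fy=3.5))
"
```

```text
t: 21.45
tool_pos: [0.5416, 0.0418, 0.1157]
orientation: [-2.344, -2.073, 0.037]
force: [0.2, 0.2, -4.7]
opening: 0.0175
t: 22.45
tool_pos: [0.5395, 0.0453, 0.1138]
orientation: [-2.34, -2.072, 0.04]
force: [-0.5, -0.3, -3.1]
opening: 0.0176
t 22.45 pos [0.5395 0.0453 0.1138] jaw -6.96 open 0.0176 F [-0.5 -0.3 -3.1]
world d mm [ 8.   0.7 -8.8] tool d [1.7 8.1 8.5] twist [-0.0288  0.0086  0.0114] per row [-0.0058  0.0017  0.0023]
[0.3, 1.6, 1.7]
[0.3, 1.6, 1.7]
[0.3, 1.6, 1.7]
[0.3, 1.6, 1.7]
[0.3, 1.6, 1.7]
under z 0.09472532755390399
(((537.8515625, 44.439659118652344), (151.5882568359375, 114.8532485961914), 82.66023254394531), 1682, array([0.56009937, 0.06271117, 0.10463821]))
```

View pics/s6.png

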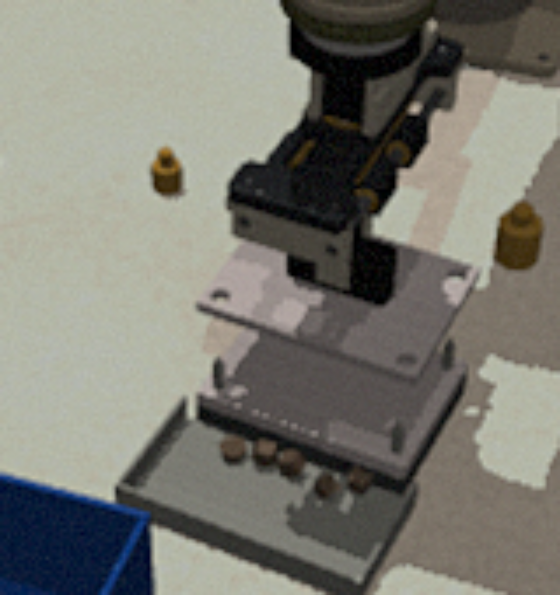

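The cover hangs over the stand about 8 mm short in x, with a slight tilt of 0.03 rad. I'll level it, centre it and lower it to just above the posts.

```bash
python3 -m pendant '[{"translation":[0.4,2,4],"twist":[-0.006,0.002,0.002],"grip":-1},{"translation":[0.4,2,5],"twist":[-0.006,0.002,0.002],"grip":-1},{"translation":[0.4,2,5],"twist":[-0.006,0.002,0.002],"grip":-1},{"translation":[0.4,2,5],"twist":[-0.006,0.002,0.002],"grip":-1},{"translation":[0.3,1,4],"twist":[-0.006,0.002,0.002],"grip":-1},{"translation":[0,0,2],"twist":[0,0,0],"grip":-1},{"translation":[0,0,0],"twist":[0,0,0],"grip":-1},{"translation":[0,0,0],"twist":[0,0,0],"grip":-1},{"translation":[0,0,0],"twist":[0,0,0],"grip":-1},{"translation":[0,0,0],"twist":[0,0,0],"grip":-1}]'
python3 -c "
from h import *
goto(.5475,.046,.081,-7.6,5)"
```

```text
t: 23.5
tool_pos: [0.5486, 0.0459, 0.0856]
orientation: [2.363, 2.069, 0.005]
force: [-0.4, 0.5, -3.0]
opening: 0.0177
t 23.5 pos [0.5486 0.0459 0.0856] jaw -7.61 open 0.0177 F [-0.4  0.5 -3. ]
world d mm [-1.1  0.1 -4.6] tool d [-0.  -1.1  4.6] twist [ 0.0027 -0.0022 -0.0001] per row [ 0.0005 -0.0004 -0.    ]
[-0.0, -0.2, 0.9]
[-0.0, -0.2, 0.9]
[-0.0, -0.2, 0.9]
[-0.0, -0.2, 0.9]
[-0.0, -0.2, 0.9]
```

```bash
cat >> h.py <<'E'
def proj(n,X):
    K,D,T=cam(n); p=(np.c_[X,np.ones(len(X))]@np.linalg.inv(T).T)[:,:3]*[1,-1,-1]
    return cv2.projectPoints(p,np.zeros(3),np.zeros(3),K,D)[0].reshape(-1,2)
E
python3 - <<'E'
from h import *
def ov(im,n,c,yaw,zs,r,crop,f=4):
    u0,u1,v0,v1=crop; o=cv2.resize(im[v0:v1,u0:u1,::-1],None,fx=f,fy=f,interpolation=2)
    t=np.radians(yaw);M=np.array([[np.cos(t),-np.sin(t)],[np.sin(t),np.cos(t)]]);a=np.linspace(0,6.3,40)
    for x in(-.043,.043):
        for y in(-.064,.064):
            for z,rr in zip(zs,r):
                q=np.c_[x+rr*np.cos(a),y+rr*np.sin(a)]@M.T+c; p=proj(n,np.c_[q,0*a+z])
                p=((p+.5-[u0,v0])*f-.5); cv2.polylines(o,[np.int32(p*16)],True,(0,0,255),1,cv2.LINE_AA,4)
    return o
s=robot.read_state(); R0=R.from_rotvec(s['orientation']).as_matrix(); p=s['tool_pos']
yaw=np.degrees(np.arctan2(R0[1,1],R0[0,1])); print(p,yaw)
ims=[snap('scene')for _ in range(4)]; im=np.mean([i for i,_ in ims],0).astype(np.uint8)
A=ov(np.load('scene0.npz')['im'],'scene',[.5475,.046],-7.6,[.030,.055],[.004,.0015],(225,325,160,235))
B=ov(im,'scene',p[:2],yaw,[p[2]-.019+.008],[.006],(225,325,140,215))
cv2.imwrite('pics/s7.png',np.hstack([A,B]))
d=np.median([d for _,d in ims],0);P=cloud('scene',d);z=p[2]-.019
print(rect(P,box(170,360,90,260)&(abs(P[...,2]-z-.008)<.006)))
E
```

```text
[0.54861716 0.04585405 0.0856451 ] -7.608445951900598
(((546.9583740234375, 45.138179779052734), (150.36732482910156, 113.50662231445312), 82.01901245117188), 1679, array([0.57004288, 0.06344922, 0.0771747 ]))
```

View pics/s7.png

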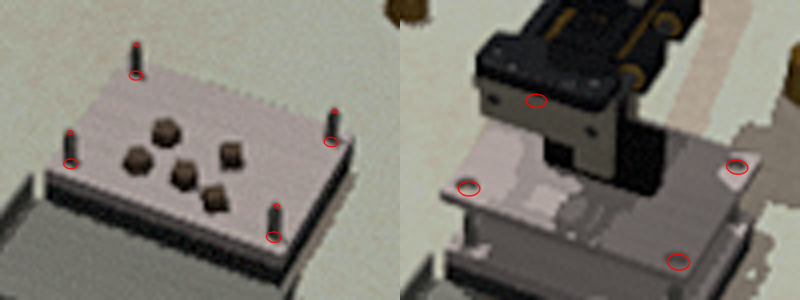

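The model posts (left) and model holes (right) match the picture to about 1 mm. For example, the left hole is at (469,187) and the front hole at (678,261). I'll lower the cover slowly and watch the force.

```bash
python3 -m pendant '[{"translation":[0.6,-0.5,2],"twist":[0.001,-0.001,0],"grip":-1},{"translation":[0,0,3],"twist":[0.001,-0.001,0],"grip":-1},{"translation":[0,0,3],"twist":[0,0,0],"grip":-1},{"translation":[0,0,3],"twist":[0,0,0],"grip":-1},{"translation":[0,0,3],"twist":[0,0,0],"grip":-1},{"translation":[0,0,3],"twist":[0,0,0],"grip":-1},{"translation":[0,0,3],"twist":[0,0,0],"grip":-1},{"translation":[0,0,0],"twist":[0,0,0],"grip":-1},{"translation":[0,0,0],"twist":[0,0,0],"grip":-1},{"translation":[0,0,0],"twist":[0,0,0],"grip":-1}]'
python3 -c "
from h import *
goto(.5475,.046,.049,-7.6,5)"
```

```text
t: 24.7
tool_pos: [0.5477, 0.0466, 0.0632]
orientation: [-2.364, -2.069, 0.001]
force: [-0.1, -0.4, -4.7]
opening: 0.0177
t 24.7 pos [0.5477 0.0466 0.0632] jaw -7.6 open 0.0177 F [-0.1 -0.4 -4.7]
world d mm [ -0.2  -0.6 -14.2] tool d [-0.6 -0.2 14.2] twist [-0.0005  0.0002 -0.0001] per row [-0.0001  0.     -0.    ]
[-0.1, -0.0, 2.8]
[-0.1, -0.0, 2.8]
[-0.1, -0.0, 2.8]
[-0.1, -0.0, 2.8]
[-0.1, -0.0, 2.8]
```

The underside is at 44 mm, past the tapers, with no extra force. I'll carry on down.

```bash
python3 -m pendant '[{"translation":[0,0,3],"twist":[0,0,0],"grip":-1},{"translation":[0,0,3],"twist":[0,0,0],"grip":-1},{"translation":[0,0,3],"twist":[0,0,0],"grip":-1},{"translation":[0,0,2],"twist":[0,0,0],"grip":-1},{"translation":[0,0,2],"twist":[0,0,0],"grip":-1},{"translation":[0,0,1],"twist":[0,0,0],"grip":-1},{"translation":[0,0,0],"twist":[0,0,0],"grip":-1},{"translation":[0,0,0],"twist":[0,0,0],"grip":-1},{"translation":[0,0,0],"twist":[0,0,0],"grip":-1},{"translation":[0,0,0],"twist":[0,0,0],"grip":-1}]'
python3 -c "
from h import *
goto(.5475,.046,.049,-7.6,5)"
```

```text
t: 25.7
tool_pos: [0.5483, 0.0466, 0.049]
orientation: [2.364, 2.069, 0.001]
force: [-0.3, -0.1, -3.8]
opening: 0.0178
t 25.7 pos [0.5483 0.0466 0.049 ] jaw -7.6 open 0.0178 F [-0.3 -0.1 -3.8]
world d mm [-0.8 -0.6 -0. ] tool d [-0.7 -0.7  0. ] twist [ 0.0006  0.     -0.0001] per row [ 0.0001  0.     -0.    ]
[-0.1, -0.1, 0.0]
[-0.1, -0.1, 0.0]
[-0.1, -0.1, 0.0]
[-0.1, -0.1, 0.0]
[-0.1, -0.1, 0.0]
```

Not quite in contact yet. I'll ease down 1–2 mm more, then open slightly.

```bash
python3 -m pendant '[{"translation":[0,0,0.7],"twist":[0,0,0],"grip":-1},{"translation":[0,0,0.7],"twist":[0,0,0],"grip":-1},{"translation":[0,0,0.7],"twist":[0,0,0],"grip":-1},{"translation":[0,0,0.7],"twist":[0,0,0],"grip":-1},{"translation":[0,0,0],"twist":[0,0,0],"grip":-1},{"translation":[0,0,0],"twist":[0,0,0],"grip":-1},{"translation":[0,0,0],"twist":[0,0,0],"grip":-1},{"translation":[0,0,0],"twist":[0,0,0],"grip":-1},{"translation":[0,0,0],"twist":[0,0,0],"grip":-1},{"translation":[0,0,0],"twist":[0,0,0],"grip":-1}]'

```

```text
t: 26.7
tool_pos: [0.5486, 0.0466, 0.049]
orientation: [2.363, 2.069, 0.001]
force: [-1.0, 0.4, -0.4]
opening: 0.0179
```

The wrist now reads −0.4 N instead of −4 N, so the plate is resting on the stand. Release and retreat.

```bash
python3 -m pendant '[{"translation":[0,0,0],"twist":[0,0,0],"grip":0},{"translation":[0,0,0],"twist":[0,0,0],"grip":0},{"translation":[0,0,0],"twist":[0,0,0],"grip":0},{"translation":[0,0,0],"twist":[0,0,0],"grip":0},{"translation":[0,0,0],"twist":[0,0,0],"grip":0},{"translation":[0,0,0],"twist":[0,0,0],"grip":0},{"translation":[0,0,-5],"twist":[0,0,0],"grip":0},{"translation":[0,0,-10],"twist":[0,0,0],"grip":0},{"translation":[0,0,-20],"twist":[0,0,0],"grip":0},{"translation":[0,0,-30],"twist":[0,0,0],"grip":0}]' && python3 -m pendant '[{"translation":[0,0,-30],"twist":[0,0,0],"grip":0},{"translation":[0,0,-30],"twist":[0,0,0],"grip":0},{"translation":[-30,-20,0],"twist":[0,0,0],"grip":0},{"translation":[-40,-30,0],"twist":[0,0,0],"grip":0},{"translation":[-40,-20,0],"twist":[0,0,0],"grip":0},{"translation":[-40,0,0],"twist":[0,0,0],"grip":0},{"translation":[-40,0,0],"twist":[0,0,0],"grip":0},{"translation":[-20,0,0],"twist":[0,0,0],"grip":0},{"translation":[0,0,0],"twist":[0,0,0],"grip":0},{"translation":[0,0,0],"twist":[0,0,0],"grip":0}]'
python3 - <<'E'
from h import *
a,d=snap('scene');P=cloud('scene',d);h=P[...,2]
print('cover scene',rect(P,box(205,330,150,240)&(abs(h-.040)<.005)))
q=P[box(225,320,170,225)&(abs(h-.039)<.006)]; A=np.c_[q[:,:2]-q[:,:2].mean(0),np.ones(len(q))]; print('plane',np.linalg.lstsq(A,q[:,2],rcond=None)[0])
print('grip scene',rect(P,box(205,330,130,240)&(abs(h-.078)<.008)))
b,d2=snap('top');P2=cloud('top',d2);h2=P2[...,2]
print('cover top',rect(P2,box(205,290,145,232)&(abs(h2-.039)<.005)))
print('scrtop',rect(P2,box(345,410,225,272)&(abs(h2-.066)<.01)))
cv2.imwrite('pics/s8.png',cv2.resize(a[60:300,110:430,::-1],None,fx=2.4,fy=2.4))
E
```

```text
t: 27.7
tool_pos: [0.5466, 0.0466, 0.1137]
orientation: [-2.362, -2.068, 0.005]
force: [0.2, 0.0, -0.0]
opening: 0.0465
t: 28.7
tool_pos: [0.4514, -0.1588, 0.1934]
orientation: [2.35, 2.062, 0.016]
force: [-0.2, -0.0, -1.0]
opening: 0.0466
cover scene (((546.9807739257812, 46.06902313232422), (150.98538208007812, 114.5445327758789), 82.23159790039062), 1699, array([0.56431098, 0.05464185, 0.04052553]))
plane [-0.00989132  0.00012472  0.04027024]
grip scene (((548.2680053710938, 46.259395599365234), (70.47278594970703, 21.357269287109375), 81.26920318603516), 245, array([0.55168594, 0.04718969, 0.07937363]))
cover top (((547.5282592773438, 44.89711380004883), (150.03802490234375, 109.95314025878906), 82.17508697509766), 1818, array([0.54463032, 0.04598547, 0.03833085]))Traceback (most recent call last):
  File "<stdin>", line 8, in <module>
  File "h.py", line 18, in rect
    n,l,s,c=cv2.connectedComponentsWithStats(m.astype(np.uint8)); i=1+np.argmax(s[1:,4])
                                                                      ~~~~~~~~~^^^^^^^^^
    return _wrapfunc(a, 'argmax', axis=axis, out=out, **kwds)
    return bound(*args, **kwds)
ValueError: attempt to get argmax of an empty sequence
```

```bash
python3 - <<'E'
from h import *
a,d=snap('scene');P=cloud('scene',d);h=P[...,2]
try: print('scr',rect(P,box(125,185,115,155)&(abs(h-.066)<.01)))
except Exception as e: print('occluded')
cv2.imwrite('pics/s8.png',cv2.resize(a[60:300,110:430,::-1],None,fx=2.4,fy=2.4))
E
```

```text
scr (((419.2943420410156, -324.80291748046875), (24.350595474243164, 68.62943267822266), 16.110591888427734), 201, array([ 0.42175135, -0.32362582,  0.06618727]))
```

View pics/s8.png

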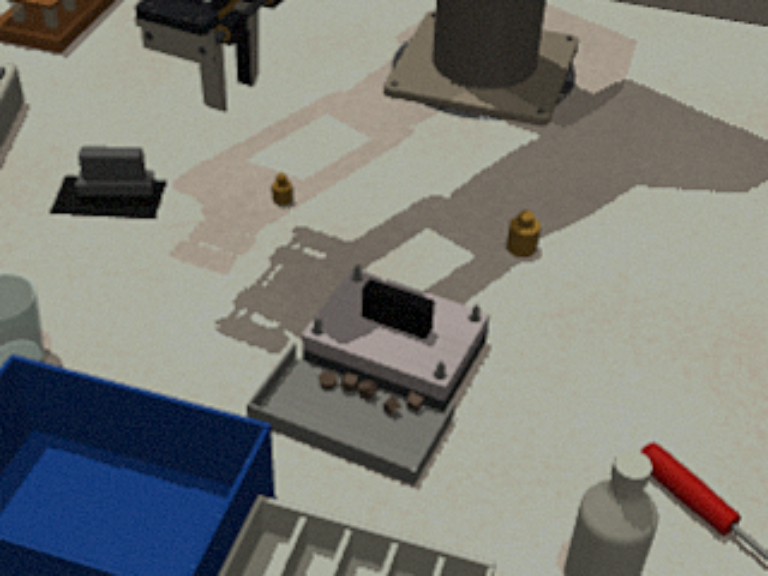

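The cover lies flat at (397,330) with all four posts through it. The five chips are in the tray at (328,380) to (415,402), the scraper stands on its pad at (112,172), and the gripper is clear. Handing in.

```bash
python3 -c "
from plant import robot
print(robot.close_job())"
```

```text
the job is handed in; nothing more can be done
None
```

I did the whole task and handed the job in at about 29 s of the 64 s allowed; no verdict was reported.

- **Chips:** one central stroke with the scraper, its underside about 1–2 mm above the base plate, put all five chips in the tray. The last picture shows all five in the tray and the base plate was clear after the stroke. One chip sits close to the plate's edge (x about 63 mm from the stand's origin), inside the limit.
- **Scraper:** it stands upright on its pad again. It is within about 2 mm of where it started, with its top at 0.066 m.
- **Cover:** it went down over the four posts without extra force. The wrist force dropped from about 4 N to near zero before I let go. Both cameras put the cover within about 1 mm and 0.5° of the stand, with its top at 38–40 mm (38 expected).
- **Bystanders:** those visible in the last picture look unmoved, but I judged that by eye and did not measure it.

**Checks that failed or disagreed:**
- The last top-camera check of the scraper failed because the arm blocked the view, so I used the scene camera. It read a yaw of 16° against 19° before, which I put down to noise.
- A plane fit to the cover gave a slope of 0.010 rad, within the 0.03 limit.
- The two cameras differ by 1–2 mm in height.

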